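# Press the freshly bound notepads

## Robot

A 6-joint arm with a two-finger parallel gripper is mounted at the origin on the work surface. World frame = base frame: x ahead of the robot, y to its left, z up, the work surface at z = 0. Lengths are in m, angles in rad, forces in N, time in s.
With the tool pointing down it reaches from about 0.3 to 0.825 m from the base axis. Payload 5.4 kg.
Tool frame: the origin (TCP) lies at the very end of the fingers, on their centre line; the grasp point (between the pads) lies 19 mm behind it; z points along the fingers, y is the line along which they close (so a half turn about z gives the same grasp; the last joint's range is limited). The gripper opens to 92 mm and grips with 3 to 60 N. Pads are 20 mm wide; open, the fingers measure 128 mm over their backs; the gripper's body (75 mm by 189 mm) begins 69 mm behind the grasp point.
Start: joints at [0.995, 0.158, 1.597, -0, 1.386, -0.21], TCP at [0.206, 0.537, 0.215] pointing down, gripper open.
Joint ranges: [-2.91, 2.91], [-0.94, 2.29], [0.18, 2.7], [-1.29, 4.43], [0.17, 2.64], [-3, 3]. Speed limits (rad/s): [2.57, 2.57, 3.14, 3.14, 3.14, 3.14].

## Interface

Orientations are given as a rotation vector (axis times angle).
In Python, from workcell import sense, grab_frame, camera_model, ticket, finder gives the robot as it stands.
- The arm moves only by the shell command python3 -m inch 'ROWS' [FORCE]. ROWS is JSON, a list of rows, each a list of 7 numbers: the shift along the tool's x, y, z in cm, then the turn, a rotation vector about the tool's x, y, z in rad, then the closure, from 0 (fully open) to 1 (shut). A call has 1 to 8 rows; each row shifts and turns the commanded pose from where the row before left it, along the tool's axes as they then stand; what a row does not reach is not made up. A row lasts 1/10 s, in which the tool goes at most 50 mm and 8.59 degrees, less where a joint would pass 70% of its speed; a pose out of reach is approached as far as the arm can. A call with a gripper value outside its range is refused whole. The fingers move at their own pace and stop on an object; FORCE is the grip in N (left out, the last holds). Time passes only in rows, so rows that do not move let the fingers close. It gives the time, the measured TCP pose, the force, the opening and the grip force at its end, in the units of the state.
- sense(): the state, without advancing time (a new reading comes with each control period).
- grab_frame(name): name is "scene" or "top" or "wrist"; returns the picture (420x560x3 uint8, red, green, blue); there is no depth.
- camera_model(name): a dict with "fx", "fy", "cx", "cy" (pixels), "extrinsics" (4x4, takes a point from camera to world coordinates); the wrist camera has in their place "T_tool_cam" (4x4, takes a point from camera to tool coordinates, whose origin is the TCP and whose axes are the flange's). Camera axes: x right, y up, looking along -z (the intrinsics and any distortion apply to the point x, -y, -z); pixel columns grow to the right and rows downward; lengths in m; the calibration is good to about 2 mm. A picture is of the moment at which its call begins: read the wrist's pose just before it. camera_model takes no time and is no camera call.
- ticket.job_done(): hands the job in; it is judged then, once.
Trained networks look in the newest picture that a camera, given by its name, has taken for a name from the list of things; names that differ only in an ending like _2 or _b are one class to them, and where a whole thing is asked for, a point or a joint stands for the part that bears it (a point fixed in the world has none). Each returns a list of dicts, best first, with "score" (0 to 1); they miss things now and then, are a little off and sometimes report something else, mostly with a low value. They report only what shows in the picture. A call takes as long as a camera call. They do not tell look-alikes from the thing itself.
- finder.recognise(name, camera): "rect" ([centre column, centre row, width, height] in pixels, round what is visible of it).
- finder.masks_of(name, camera): "pixels" (420x560 bool, what is visible of it) and "rect" ([centre column, centre row, width, height] in pixels, round what is visible of it).
The state is a dict: "t": time; "joint_pos": joint angles; "dq": joint speeds; "tau": joint torques, N m; "tcp_pos": TCP position; "eef_rot": TCP orientation; "contact_force": force on the tool from outside, world axes, zero at the start; "moment": the same for the moment, N m; "gripper_width": opening from 0.0 (shut) to 1.0 (fully open); "grasp_force": force on a finger pad.
Only numpy, scipy, OpenCV 4.12 (cv2) and the standard library are available. Lean on these libraries where they do the work, as an engineer would, in place of code of your own. Each camera call takes 0.05 s, during which the arm holds its last target. There are 200 camera calls.

## Task

Draw the press's tray out, lay every notepad on the table flat in it, and push the tray fully home under the raised steel plate. Then flick the yellow pawl clear of the ratchet wheel, slowly and gently ease the crank back (clockwise seen from above) until the plate rests on the pads, and last flick the pawl back onto the wheel. Leave the scissors, tape roll and eraser where they lie.

Things in the scene. Friction and masses are not known exactly. Their poses are not given: they have to be found in the camera images.
- pad0_mid (a point): centre (half-way up) of the notepad with the red cover: a stiff block 40 mm (its x) by 60 mm (its y, bound end at +y) by 22 mm thick (its z, up), 50 g, lying flat on the table; may be absent
- pad1_mid (a point): centre (half-way up) of the notepad with the yellow cover: a stiff block 40 mm (its x) by 60 mm (its y, bound end at +y) by 22 mm thick (its z, up), 50 g, lying flat on the table; may be absent
- pad2_mid (a point): centre (half-way up) of the notepad with the green cover: a stiff block 40 mm (its x) by 60 mm (its y, bound end at +y) by 22 mm thick (its z, up), 50 g, lying flat on the table; may be absent
- pad3_mid (a point): centre (half-way up) of the notepad with the blue cover: a stiff block 40 mm (its x) by 60 mm (its y, bound end at +y) by 22 mm thick (its z, up), 50 g, lying flat on the table; may be absent
- tray_floor (a point): middle of the inner floor of the press's aluminium tray, 21 mm above the table. Its axes are those of the whole press: y is the way the tray pulls out (roughly world +y), x across, z up. Inside the tray measures 170 mm in x by 146 mm in y; its rim stands 14 mm above the floor, 5 mm thick. All four pads fit in two columns and two rows with their 60 mm sides along the tray's y; there is no partition
- tray_knob (a point): grip point on the red upright round knob of the tray, 14 mm in diameter, standing 125 mm from the tray's middle on its +y side, on a flat bracket; the knob is free from 21 mm to its top at 74 mm above the table, this point is 61 mm above the table
- tray (a joint): how far the tray is pulled out, m: 0 fully home under the plate, 0.185 fully out; slides with about 1.5 N of friction and stays where it is left. At the start it is partly out, anywhere from 0.05 to 0.185
- plate_face (a point): middle of the underside of the steel press plate, 160 mm (x) by 150 mm (y), 16 mm thick, guided on two upright round columns (22 mm across, 105 mm to either side in x of it) under a blue beam 250 mm long in x, 50 mm in y, from 145 to 175 mm above the table, in the middle over the plate. The underside starts 98 mm above the table
- plate (a joint): how far the plate has come down, m: 0 raised (start); 0.055 resting on pads that lie flat in the tray. It is geared to the drum: 0.025 m for each rad
- drum_axis (a point): point on the upright axis of the winder drum with its 16-tooth ratchet wheel (88 mm across the teeth), on a blue housing (150 by 150 mm, 58 mm high) at the right-hand end of the press; 118 mm above the table
- crank_grip (a point): grip point on the black upright round peg of the crank, 14 mm in diameter, 65 mm from the drum's axis; the peg is free from 92 mm (top of the crank arm) to its top at 136 mm above the table, this point is 118 mm above the table. It travels on a circle about drum_axis
- drum (a joint): how far the drum has been eased back, rad: 0 at the start, 2.2 with the plate resting on the pads; it grows clockwise seen from above. With the pawl on, it cannot grow. With the pawl off, a friction brake still holds the drum wherever it is left, and about 2 to 4 N at the peg turns it back
- pawl (a joint): pawl angle, rad: 0 on the wheel (start), 0.54 fully off; grows clockwise seen from above. It has an over-centre spring: pushed past 0.27 either way it snaps to the other end by itself and stays there; it takes about 4 N at the tab. Flicked back on, it reads 0 between two teeth or up to 0.17 on the tip of one
- pawl_tab (a point): middle of the upright round tab of the yellow pawl, 12 mm in diameter, 93 mm above the table; the tab is free from 72 mm to its top at 107 mm. It is 42 mm from the pivot, and pushing it towards the press's +x (roughly away from the robot) by some 23 mm in all turns the pawl off; pushed back the same way it goes on again
- pawl_pivot (a point): point on the upright pivot axis of the pawl, 93 mm above the table; the pivot pin itself ends 76 mm above the table
- scissors: bystander, to be left alone: red-handled scissors lying flat, 8 mm thick, 130 mm long; origin at the middle of its underside
- tape_roll: bystander, to be left alone: roll of clear tape lying flat, 60 mm across, 18 mm high; origin at the middle of its underside
- eraser: bystander, to be left alone: small blue and white eraser, 22 x 50 x 13 mm; origin at the middle of its underside
There are look-alikes about, which are no part of the job. Leave any black or pink look-alike of the part that bears pad3_mid alone.

How it is judged:
On the way, in this order (a step that is already met when the one before it is completed fails the run):
1. every notepad lies flat in the tray (x of pad0_mid in the frame of tray_floor between -0.071 and 0.071 m and y of pad0_mid in the frame of tray_floor between -0.06 and 0.06 m and z of pad0_mid in the frame of tray_floor between 0.007 and 0.0155 m and x of pad1_mid in the frame of tray_floor between -0.071 and 0.071 m and y of pad1_mid in the frame of tray_floor between -0.06 and 0.06 m and z of pad1_mid in the frame of tray_floor between 0.007 and 0.0155 m and x of pad2_mid in the frame of tray_floor between -0.071 and 0.071 m and y of pad2_mid in the frame of tray_floor between -0.06 and 0.06 m and z of pad2_mid in the frame of tray_floor between 0.007 and 0.0155 m and x of pad3_mid in the frame of tray_floor between -0.071 and 0.071 m and y of pad3_mid in the frame of tray_floor between -0.06 and 0.06 m and z of pad3_mid in the frame of tray_floor between 0.007 and 0.0155 m), for 0.2 s.
2. the tray is pushed home (value of joint tray below 0.006 m), for 0.2 s.
3. the pawl is flicked off (value of joint pawl above 0.42 rad), for 0.2 s.
4. the plate is eased down onto the pads (value of joint plate above 0.0515 m), for 0.2 s.
5. the pawl is flicked back onto the wheel (value of joint pawl below 0.2 rad), for 0.2 s.
At the end, for the whole second after the job is handed in: every notepad present lies flat inside the tray, the tray is within 8 mm of fully home, the pawl is back against the wheel (below 0.2 rad), and the plate is within 3.5 mm of resting on the pads (joint plate above 0.0515) and at rest (all of step 1 and value of joint tray below 0.008 m and value of joint pawl below 0.2 rad and value of joint plate above 0.0515 m and velocity of joint plate below 0.005 m/s); the robot touches nothing.
It fails at once if the plate is let down faster than 0.08 m/s (velocity of joint plate above 0.08 m/s).
It fails at once if the scissors, tape roll or eraser is moved more than 5 cm (distance of any of scissors, tape_roll, eraser from where it was at the start of the episode above 0.05 m).
Of pad0, pad1, pad2, pad3 only 2 to 4 are there at a start; the rules pass over those that are not, and their reading is None.
At some moment in a run one of pad0, pad1, pad2, pad3 may be knocked a few centimetres aside while the robot is not near it.
Once in a run the grip may slacken for a moment while it holds something.
It also fails if it takes over 210 s, if anything falls off the work surface, if the arm or the gripper's body presses on something with over 40 N, if the wrist force passes 120 N, or if a joint passes its speed limit or range.

## Working session

There is one attempt and no reset: what is moved stays moved. The work goes in short steps, Python scripts to look and compute and a shell command to move; the robot and the scene stay as the last step left them, time stands still between calls to the robot, and variables do not carry over. Pictures are saved under pics/ and viewed, at most 15 in all, crops included, and the job is handed in when it is done.

```bash
mkdir -p pics; ls; python3 - <<'E'
from workcell import sense, grab_frame, camera_model
import cv2
s=sense();print({k:(v if not hasattr(v,'__len__') else [round(float(x),3) for x in v]) for k,v in s.items()})
for n in ['scene','top']:
    im=grab_frame(n);cv2.imwrite(f'pics/{n}0.png',im[:,:,::-1])
    print(n,camera_model(n))
print(camera_model('wrist'))
E
```

```text
pics
{'t': 0.0, 'joint_pos': [0.995, 0.159, 1.598, 0.0, 1.386, -0.21], 'dq': [-0.002, -0.0, -0.001, 0.002, -0.0, -0.001], 'tau': [0.001, -38.557, -32.211, 0.07, 0.038, -0.0], 'tcp_pos': [0.205, 0.536, 0.214], 'eef_rot': [-0.571, -3.088, 0.003], 'contact_force': [0.221, 0.274, 0.591], 'moment': [-0.048, 0.016, 0.0], 'grasp_force': 0.0, 'gripper_width': 0.9979202206221262}
scene {'fx': 408.3185109084979, 'fy': 408.3185109084979, 'cx': 277.5503160648308, 'cy': 204.02810076337832, 'extrinsics': array([[-0.23418741, -0.5842272 ,  0.7770681 ,  1.23972537],
       [ 0.97211422, -0.15079737,  0.17959428,  0.20623881],
       [ 0.01225596,  0.79745767,  0.60325041,  0.64505694],
       [ 0.        ,  0.        ,  0.        ,  1.        ]])}
top {'fx': 501.330540033554, 'fy': 501.330540033554, 'cx': 278.7615987668271, 'cy': 203.81206090683685, 'extrinsics': array([[ 0.00473002,  0.99610888, -0.08800416,  0.37759056],
       [-0.9999797 ,  0.00508739,  0.00383692,  0.02604102],
       [ 0.00426971,  0.08798422,  0.99611272,  1.54389531],
       [ 0.        ,  0.        ,  0.        ,  1.        ]])}
{'fx': 347.4630068731699, 'fy': 347.4630068731699, 'cx': 282.7724274197236, 'cy': 206.95011831880055, 'T_tool_cam': array([[ 2.20651355e-04,  9.56623113e-01,  2.91328288e-01,
         8.28330667e-02],
       [ 9.99999932e-01, -1.25315043e-04, -3.45905555e-04,
        -6.93656400e-04],
       [-2.94393432e-04,  2.91328345e-01, -9.56623076e-01,
        -1.70505966e-01],
       [ 0.00000000e+00,  0.00000000e+00,  0.00000000e+00,
         1.00000000e+00]])}
```

View pics/top0.png

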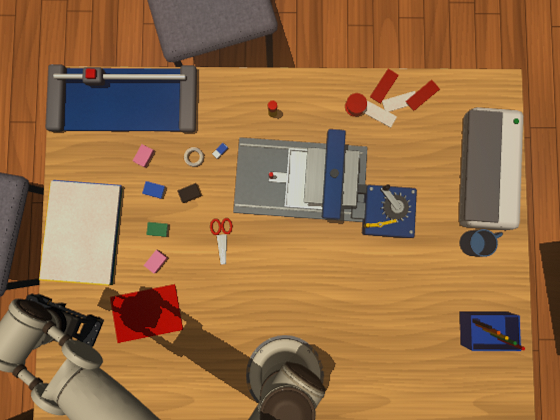

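View pics/scene0.png

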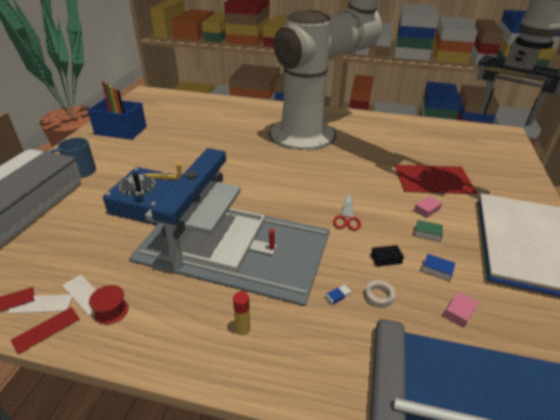

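The top view shows a blue pad at about (154,190), a green one at (157,229), pink and black look-alikes, the knob at (270,175), the pawl at (380,224) and the crank/drum at (397,206). I'll measure these next.

```bash
cat > h.py <<'E'
import numpy as np, cv2
from scipy.spatial.transform import Rotation as R
from workcell import sense, grab_frame, camera_model, finder
def cam(n,s=None):
    m=camera_model(n)
    if n=='wrist':
        s=s or sense();T=np.eye(4);T[:3,:3]=R.from_rotvec(s['eef_rot']).as_matrix();T[:3,3]=s['tcp_pos'];E=T@m['T_tool_cam']
    else:E=m['extrinsics']
    return m,np.array(E)
def pt(n,u,v,z,s=None):
    m,E=cam(n,s);d=E[:3,:3]@np.array([(u-m['cx'])/m['fx'],-(v-m['cy'])/m['fy'],-1.]);o=E[:3,3]
    return o+d*(z-o[2])/d[2]
def px(n,p,s=None):
    m,E=cam(n,s);q=E[:3,:3].T@(np.array(p)-E[:3,3]);return m['cx']+m['fx']*q[0]/-q[2],m['cy']+m['fy']*q[1]/q[2]
def meas(n,c,z,s=None,k=6,sc=.3):
    for r in finder.masks_of(n,c)[:k]:
        if r['score']<sc: continue
        ys,xs=np.nonzero(r['pixels'])
        if len(xs)<5: continue
        w=np.array([pt(c,a,b,z,s)[:2] for a,b in zip(xs,ys)]);
        (cx,cy),(a,b),an=cv2.minAreaRect((w*1000).astype(np.float32))
        L=max(a,b);an=an if a>=b else an+90
        col=LAST[c][ys,xs].mean(0).astype(int)
        print(n,c,round(r['score'],2),'px',np.round(r['rect']).astype(int),'xy',round(cx),round(cy),'size',round(a),round(b),'longdir',round(an%180,1),'rgb',col)
LAST={}
def grab(c):
    s=sense();LAST[c]=grab_frame(c);return s
def pose():
    s=sense();M=R.from_rotvec(s['eef_rot']).as_matrix()
    print('t',round(s['t'],2),'tcp',np.round(s['tcp_pos'],4),'x',np.round(M[:,0],3),'y',np.round(M[:,1],3),'z',np.round(M[:,2],3),'F',np.round(s['contact_force'],1),'w',round(s['gripper_width'],3),'g',round(s['grasp_force'],1));return s,M
def togo(p,yaw=None):
    """shift in tool cm to world point p; yaw = wanted world dir (deg) of tool y; turn about tool z"""
    s,M=pose()
    d=M.T@(np.array(p)-s['tcp_pos'])*100
    out=''
    if yaw is not None:
        now=np.degrees(np.arctan2(M[1,1],M[0,1]));dd=(yaw-now+90)%180-90
        out=f'turn world {dd:.1f} deg -> tool rz {-np.radians(dd):.3f}'
    t=np.cross(M[:,2],[0,0,-1]);print('shift cm',np.round(d,2),out,'tilt fix(tool)',np.round(M.T@t,3))
E
python3 - <<'E'
from h import *
grab('top')
for i in range(4): meas(f'pad{i}_mid','top',.022)
meas('tray_knob','top',.074);meas('pawl_tab','top',.107);meas('crank_grip','top',.136);meas('tray_floor','top',.021);meas('plate_face','top',.114);meas('scissors','top',.008);meas('tape_roll','top',.018);meas('eraser','top',.013);meas('drum_axis','top',.09)
cv2.imwrite('pics/t1.png',cv2.resize(LAST['top'][110:260,230:430,::-1],(800,600),interpolation=cv2.INTER_CUBIC))
s=grab('wrist');cv2.imwrite('pics/w1.png',LAST['wrist'][:,:,::-1])
for i in range(4): meas(f'pad{i}_mid','wrist',.022,s)
E
```

```text
pad0_mid top 0.72 px [219 151   9  17] xy 677 203 size 24 46 longdir 136.0 rgb [109 119 149]
pad2_mid top 0.75 px [158 230  22  14] xy 434 387 size 42 69 longdir 90.3 rgb [ 70 106  64]
pad3_mid top 0.72 px [155 260  24  18] xy 338 392 size 48 64 longdir 142.2 rgb [195 113 124]
pad3_mid top 0.6 px [189 192  22  20] xy 546 295 size 43 62 longdir 112.4 rgb [60 46 33]
pad3_mid top 0.59 px [153 192  25  19] xy 554 403 size 64 42 longdir 75.0 rgb [ 59  82 141]
pad3_mid top 0.5 px [145 157  21  23] xy 659 437 size 48 59 longdir 153.7 rgb [190 106 118]
tray_knob top 0.82 px [294 182  52  59] xy 574 -19 size 198 131 longdir 14.4 rgb [188 187 177]
pawl_tab top 0.67 px [380 223  32   5] xy 450 -269 size 13 85 longdir 100.1 rgb [178 142  32]
pawl_tab top 0.3 px [295 183  52  60] xy 571 -16 size 192 131 longdir 14.1 rgb [188 186 176]
crank_grip top 0.75 px [394 202  23  37] xy 507 -297 size 99 67 longdir 44.9 rgb [102  96  84]
tray_floor top 0.58 px [294 179  51  60] xy 582 -20 size 203 131 longdir 15.1 rgb [190 189 179]
plate_face top 0.96 px [332 176  53  61] xy 584 -130 size 156 163 longdir 176.0 rgb [152 149 135]
scissors top 0.58 px [223 241  19  42] xy 398 196 size 46 122 longdir 168.0 rgb [186 141 122]
tape_roll top 0.5 px [193 156  20  21] xy 658 284 size 60 57 longdir 45.4 rgb [167 148 121]
eraser top 0.42 px [220 150  14  15] xy 679 206 size 31 53 longdir 136.0 rgb [118 117 130]
drum_axis top 0.77 px [394 200  24  32] xy 517 -320 size 103 71 longdir 5.5 rgb [100  94  84]
pad2_mid wrist 0.89 px [240 394  53  22] xy 446 387 size 64 26 longdir 69.0 rgb [ 73 123  82]
pad3_mid wrist 0.71 px [213 317  45  56] xy 330 396 size 42 75 longdir 143.5 rgb [221 128 146]
```

View pics/t1.png

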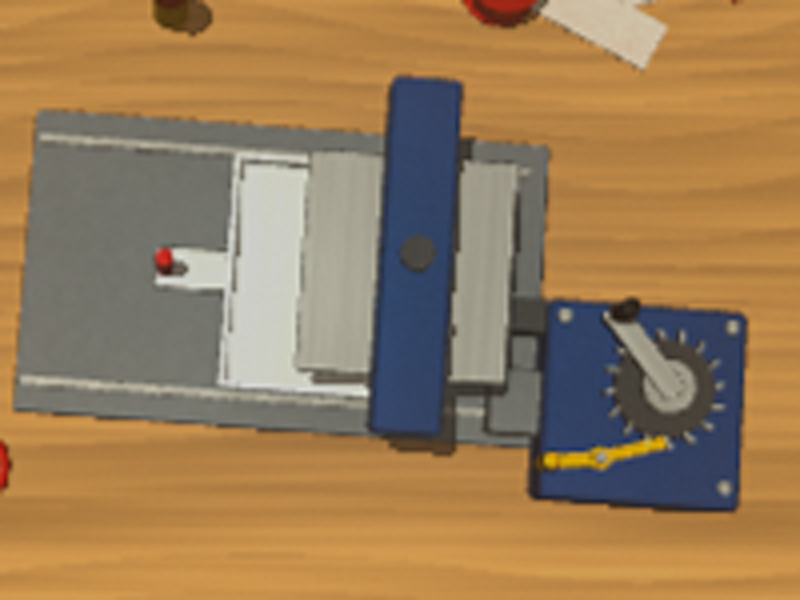

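View pics/w1.png

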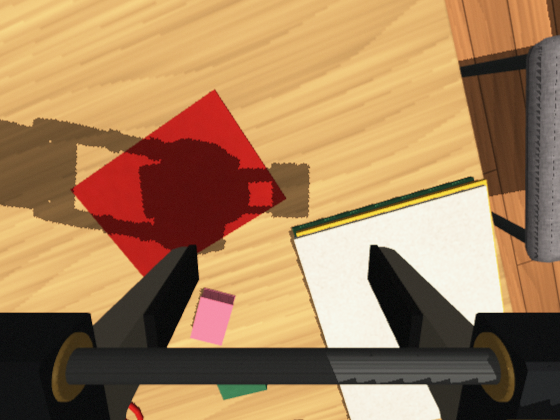

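Pads present: blue and green only (the red mat is flat; pink and black ones are decoys). In the crop the knob is at (163,255), the peg top at (628,305), the drum at (668,383), the tab at (550,460) and the pivot at (600,458).

```bash
python3 - <<'E'
from h import *
c=lambda x,y,z:pt('top',230+x/4,110+y/4,z)[:2]*1000
P=dict(beamA=(430,78,.175),beamB=(403,432,.175),knob=(163,255,.074),peg=(628,305,.136),drum=(668,383,.098),tab=(550,460,.107),pivot=(600,458,.076),trayL=(237,155,.035),trayR=(220,388,.035),baseL=(37,112,.005),baseR=(15,410,.005),platc=(308,152,.114),platd=(297,370,.114),hs1=(553,300,.058),hs2=(747,314,.058),hs3=(737,510,.058),hs4=(532,497,.058),screw=(417,253,.18))
Q={k:c(*v) for k,v in P.items()}
for k,v in Q.items():print(k,np.round(v))
d=lambda a,b:Q[a]-Q[b]
for a,b in [('beamA','beamB'),('trayL','trayR'),('baseL','baseR'),('platc','platd'),('peg','drum'),('tab','pivot'),('hs1','hs2'),('hs4','hs1')]:
  v=d(a,b);print(a,b,round(np.hypot(*v)),round(np.degrees(np.arctan2(v[1],v[0])),1))
print(px('top',(.5,.4,.022)))
E
echo; python3 - <<'E'
import sys;sys.path.insert(0,'.')
from h import *
togo((.554,.403,.12),75-90)
togo((.434,.387,.12),0)
E
```

```text
beamA [ 707. -141.]
beamB [ 460. -122.]
knob [597.  45.]
peg [ 553. -286.]
drum [ 501. -322.]
tab [ 445. -234.]
pivot [ 448. -277.]
trayL [680. -11.]
trayR [501.   1.]
baseL [719. 144.]
baseR [486. 158.]
platc [666. -60.]
platd [508. -52.]
hs1 [ 567. -247.]
hs2 [ 557. -392.]
hs3 [ 411. -381.]
hs4 [ 420. -230.]
screw [ 583. -131.]
beamA beamB 247 -4.6
trayL trayR 179 -4.0
baseL baseR 233 -3.5
platc platd 159 -2.9
peg drum 64 35.1
tab pivot 42 94.2
hs1 hs2 145 86.1
hs4 hs1 148 173.3
(np.float64(153.9084328401595), np.float64(207.1208672596505))

t 1.05 tcp [0.2057 0.5369 0.2146] x [-0.934  0.358  0.   ] y [ 0.358  0.934 -0.   ] z [-0. -0. -1.] F [-0.4  0.3 -0.1] w 1.002 g 0.0
shift cm [-37.32  -0.05   9.46] turn world -84.0 deg -> tool rz 1.467 tilt fix(tool) [-0. -0.  0.]
t 1.05 tcp [0.2057 0.5369 0.2146] x [-0.934  0.358  0.   ] y [ 0.358  0.934 -0.   ] z [-0. -0. -1.] F [-0.4  0.3 -0.1] w 1.002 g 0.0
shift cm [-26.69  -5.83   9.46] turn world -69.0 deg -> tool rz 1.205 tilt fix(tool) [-0. -0.  0.]
```

Press yaw is about -4°, and the sizes check out (64 mm crank, 42 mm tab, 247 mm beam). The tray is roughly 0.05 out. I'll draw it out first.

```bash
python3 -m inch '[[0,0,0,0,0,0.149,0],[0,0,0,0,0,0.149,0],[0,0,0,0,0,0.149,0],[0,0,0,0,0,0.149,0],[0,0,0,0,0,0.149,0],[0,0,0,0,0,0.149,0],[0,0,0,0,0,0.149,0],[0,0,0,0,0,0.149,0]]'; python3 -m inch '[[0,0,0,0,0,0.08,0],[0,0,0,0,0,0,0]]'; python3 -c "
from h import *
togo((.597,.045,.10),-4)"
```

```text
t: 1.85
tcp_pos: [0.2057, 0.5369, 0.2146]
eef_rot: [2.214, 2.229, -0.0]
contact_force: [-0.3, 0.8, 0.6]
gripper_width: 1.0
grasp_force: 0.0
t: 2.05
tcp_pos: [0.2057, 0.5369, 0.2146]
eef_rot: [2.295, 2.146, -0.0]
contact_force: [0.4, 0.3, 0.5]
gripper_width: 0.996
grasp_force: 0.0
t 2.05 tcp [0.2057 0.5369 0.2146] x [ 0.067  0.998 -0.   ] y [ 0.998 -0.067  0.   ] z [ 0. -0. -1.] F [0.4 0.3 0.5] w 0.996 g 0.0
shift cm [-46.46  42.34  11.46] turn world -0.2 deg -> tool rz 0.003 tilt fix(tool) [ 0.  0. -0.]
```

```bash
python3 -m inch '[[-2.9,2.65,0,0,0,0,0],[-2.9,2.65,0,0,0,0,0],[-2.9,2.65,0,0,0,0,0],[-2.9,2.65,0,0,0,0,0],[-2.9,2.65,0,0,0,0,0],[-2.9,2.65,0,0,0,0,0],[-2.9,2.65,0,0,0,0,0],[-2.9,2.65,0,0,0,0,0]]' >/dev/null; python3 -m inch '[[-2.9,2.65,0,0,0,0,0],[-2.9,2.65,0,0,0,0,0],[-2.9,2.65,0,0,0,0,0],[-2.9,2.65,0,0,0,0,0],[-2.9,2.65,0,0,0,0,0],[-2.9,2.65,0,0,0,0,0],[-1.5,1.3,0,0,0,0,0],[0,0,0,0,0,0,0]]'; python3 - <<'E'
from h import *
togo((.597,.045,.042),-4)
s=grab('wrist');meas('tray_knob','wrist',.061,s);cv2.imwrite('pics/w2.png',LAST['wrist'][:,:,::-1]); print(px('wrist',(.597,.045,.074),s))
E
```

```text
t: 3.65
tcp_pos: [0.5616, 0.0894, 0.2144]
eef_rot: [2.296, 2.144, -0.0]
contact_force: [-0.4, -0.3, -0.0]
gripper_width: 0.998
grasp_force: 0.0
t 3.65 tcp [0.5616 0.0894 0.2144] x [ 0.069  0.998 -0.   ] y [ 0.998 -0.069 -0.   ] z [-0. -0. -1.] F [-0.4 -0.3 -0. ] w 0.998 g 0.0
shift cm [-4.19  3.84 17.24] turn world -0.1 deg -> tool rz 0.001 tilt fix(tool) [-0.  0. -0.]Traceback (most recent call last):
  File "<stdin>", line 3, in <module>
  File "h.py", line 20, in meas
    w=np.array([pt(c,a,b,z,s)[:2] for a,b in zip(xs,ys)]);
                ~~^^^^^^^^^^^
  File "h.py", line 11, in pt
    m,E=cam(n,s);d=E[:3,:3]@np.array([(u-m['cx'])/m['fx'],-(v-m['cy'])/m['fy'],-1.]);o=E[:3,3]
        ~~~^^^^^
  File "h.py", line 5, in cam
    m=camera_model(n)
ValueError: time passes only in moves, steps and waits
```

```bash
sed -i "s/^def cam(/import functools\ncamera_model=functools.lru_cache(camera_model)\ndef cam(/" h.py; python3 -m inch '[[-2.1,1.9,0,0,0,0,0],[-2.1,1.9,2,0,0,0,0],[0,0,0,0,0,0,0]]' >/dev/null; python3 - <<'E'
from h import *
togo((.597,.045,.042),-4)
s=grab('wrist');cv2.imwrite('pics/w2.png',LAST['wrist'][:,:,::-1]); print(px('wrist',(.597,.045,.074),s));meas('tray_knob','wrist',.061,s)
E
```

```text
t 4.05 tcp [0.5948 0.0464 0.1921] x [ 0.067  0.998 -0.   ] y [ 0.998 -0.067 -0.004] z [-0.004  0.    -1.   ] F [-1.   0.2 -0.3] w 1.002 g 0.0
shift cm [-0.12  0.29 15.01] turn world -0.2 deg -> tool rz 0.003 tilt fix(tool) [-0.004  0.    -0.   ]
(np.float64(286.3379459948763), np.float64(201.92664142454092))
tray_knob wrist 0.64 px [286 252 181 138] xy 592 -11 size 144 166 longdir 176.4 rgb [158 151 138]
```

View pics/w2.png

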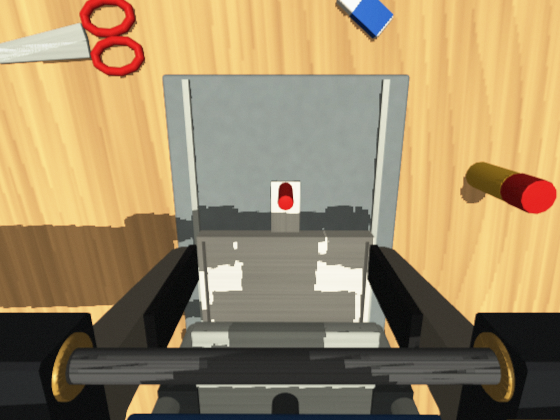

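The knob top is at (286,201), exactly where predicted. I'll descend and grip it.

```bash
python3 -m inch '[[-0.1,0.3,3,0,0,0,0.3],[0,0,4,0,0,0,0.5],[0,0,4,0,0,0,0.5],[0,0,3.2,0,0,0,0.5],[0,0,0.7,0,0,0,0.5],[0,0,0,0,0,0,1],[0,0,0,0,0,0,1],[0,0,0,0,0,0,1]]' 30; python3 -m inch '[[0,0,0,0,0,0,1],[0.5,0,0,0,0,0,1],[1,0,0,0,0,0,1],[1,0,0,0,0,0,1],[1,0,0,0,0,0,1]]' 30
```

```text
t: 4.95
tcp_pos: [0.6005, 0.0457, 0.0483]
eef_rot: [2.292, 2.144, 0.005]
contact_force: [-0.3, -0.2, 0.3]
gripper_width: 0.327
grasp_force: 0.0
t: 5.45
tcp_pos: [0.5989, 0.0806, 0.0464]
eef_rot: [-2.292, -2.144, 0.007]
contact_force: [-9.9, -1.6, 9.3]
gripper_width: 0.141
grasp_force: 30.0
```

```bash
python3 -m inch '[[1.5,0,0,0,0,0,1],[1.5,0,0,0,0,0,1],[1.5,0,0,0,0,0,1],[1.5,0,0,0,0,0,1],[1.5,0,0,0,0,0,1],[1,0,0,0,0,0,1],[0.5,0,0,0,0,0,1],[0,0,0,0,0,0,1]]'; python3 -m inch '[[0.4,0,0,0,0,0,1],[0.4,0,0,0,0,0,1],[0,0,0,0,0,0,1]]'
```

```text
t: 6.25
tcp_pos: [0.6051, 0.1717, 0.0465]
eef_rot: [-2.291, -2.144, 0.004]
contact_force: [-8.6, 2.0, 7.8]
gripper_width: 0.144
grasp_force: 30.0
t: 6.55
tcp_pos: [0.6056, 0.1791, 0.0465]
eef_rot: [-2.291, -2.144, 0.005]
contact_force: [-8.6, 1.2, 8.2]
gripper_width: 0.146
grasp_force: 30.0
```

Tray out. Next I release, rise and look over the pads.

```bash
python3 -m inch '[[0,0,0,0,0,0,0.4],[0,0,0,0,0,0,0.4],[0,0,-3,0,0,0,0.4],[0,0,-4,0,0,0,0.2],[0,0,-4,0,0,0,0],[0,0,-4,0,0,0,0],[0,0,0,0,0,0,0]]'; python3 - <<'E'
from h import *
grab('top')
for i in range(4): meas(f'pad{i}_mid','top',.022)
togo((.554,.403,.2),-15)
togo((.434,.387,.2),0)
cv2.imwrite('pics/t2.png',cv2.resize(LAST['top'][110:260,130:330,::-1],(800,600),interpolation=cv2.INTER_CUBIC))
E
```

```text
t: 7.25
tcp_pos: [0.6119, 0.1786, 0.2037]
eef_rot: [2.289, 2.14, 0.017]
contact_force: [-0.6, 1.1, 0.3]
gripper_width: 0.728
grasp_force: 0.0
pad2_mid top 0.53 px [159 230  20  12] xy 433 389 size 66 39 longdir 87.1 rgb [ 66 112  68]
pad3_mid top 0.86 px [152 189  24  16] xy 555 403 size 63 40 longdir 76.2 rgb [ 56  84 149]
pad3_mid top 0.79 px [156 263  24  18] xy 337 392 size 43 63 longdir 136.1 rgb [207 121 136]
pad3_mid top 0.62 px [380 224  30   4] xy 453 -284 size 14 90 longdir 96.4 rgb [183 145  28]
pad3_mid top 0.59 px [190 188  15   9] xy 562 284 size 25 34 longdir 90.3 rgb [62 51 39]
pad3_mid top 0.57 px [265 178  65  58] xy 600 66 size 180 183 longdir 176.2 rgb [153 150 139]
pad3_mid top 0.53 px [145 154  25  24] xy 661 438 size 50 60 longdir 153.7 rgb [197 111 122]
t 7.5 tcp [0.6064 0.178  0.1933] x [ 0.067  0.998 -0.001] y [ 0.998 -0.067 -0.004] z [-0.004 -0.    -1.   ] F [-0.2 -0.4  0.3] w 0.948 g 0.0
shift cm [22.1  -6.74 -0.65] turn world -11.2 deg -> tool rz 0.195 tilt fix(tool) [-0.004  0.001 -0.   ]
t 7.5 tcp [0.6064 0.178  0.1933] x [ 0.067  0.998 -0.001] y [ 0.998 -0.067 -0.004] z [-0.004 -0.    -1.   ] F [-0.2 -0.4  0.3] w 0.948 g 0.0
shift cm [ 19.69 -18.61  -0.61] turn world 3.8 deg -> tool rz -0.067 tilt fix(tool) [-0.004  0.001 -0.   ]
```

View pics/t2.png

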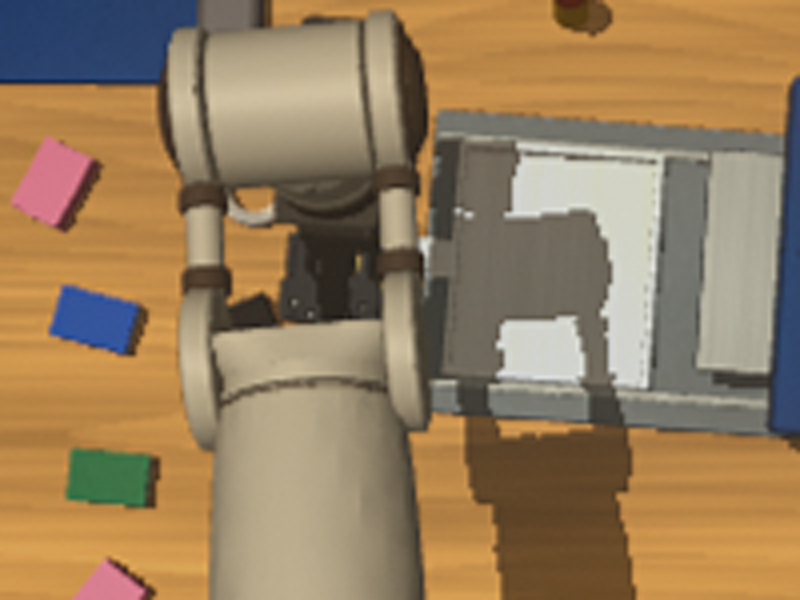

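The tray is out (inner floor roughly crop x 460–655) and both pads are where they were. Going to the blue pad.

```bash
python3 -m inch '[[3.7,-1.1,0,0,0,0,0],[3.7,-1.1,0,0,0,0,0],[3.7,-1.1,0,0,0,0,0],[3.7,-1.1,0,0,0,0,0],[3.7,-1.1,0,0,0,0,0],[3.6,-1.1,0,0,0,0.1,0],[0,0,0,0,0.004,0.08,0],[0,0,0,0,0,0,0]]' >/dev/null; python3 - <<'E'
from h import *
s=grab('wrist');meas('pad3_mid','wrist',.022,s)
togo((.555,.403,.01),-14)
E
```

```text
pad3_mid wrist 0.72 px [284 186  35  62] xy 555 406 size 63 40 longdir 76.0 rgb [ 40  88 174]
pad3_mid wrist 0.68 px [ 89 240  70  59] xy 341 397 size 53 67 longdir 142.3 rgb [212 121 138]
pad3_mid wrist 0.58 px [297 277  61  62] xy 546 300 size 46 68 longdir 113.2 rgb [11 10  9]
pad3_mid wrist 0.57 px [381 124  79  60] xy 658 441 size 41 65 longdir 153.1 rgb [238 149 168]
pad3_mid wrist 0.46 px [369 402 139  36] xy 594 112 size 56 172 longdir 166.2 rgb [198 190 178]
t 8.4 tcp [0.5561 0.4024 0.1941] x [0.243 0.97  0.002] y [ 0.97  -0.243 -0.002] z [-0.001  0.003 -1.   ] F [ 0.  -0.4  0. ] w 1.0 g 0.0
shift cm [-1.000e-02 -9.000e-02  1.841e+01] turn world 0.1 deg -> tool rz -0.001 tilt fix(tool) [-0.002 -0.002  0.   ]
```

```bash
python3 -m inch '[[0.2,-0.1,4,0,0,0,0],[0,0,4,0,0,0,0],[0,0,4,0,0,0,0],[0,0,4,0,0,0,0],[0,0,2,0,0,0,0],[0,0,0.5,0,0,0,0],[0,0,0,0,0,0,0.7],[0,0,0,0,0,0,0.7]]' 25; python3 -m inch '[[0,0,0,0,0,0,0.7],[0,0,0,0,0,0,0.7],[0,0,0,0,0,0,0.7],[0,0,0,0,0,0,0.7]]'; python3 -c "
from h import *
pose()"
```

```text
t: 9.2
tcp_pos: [0.5577, 0.4063, 0.0126]
eef_rot: [-2.477, -1.929, -0.01]
contact_force: [1.2, -0.8, 0.4]
gripper_width: 0.847
grasp_force: 0.0
t: 9.6
tcp_pos: [0.5564, 0.4062, 0.0111]
eef_rot: [-2.476, -1.93, -0.006]
contact_force: [0.4, -0.4, -0.0]
gripper_width: 0.501
grasp_force: 0.0
t 9.6 tcp [0.5564 0.4062 0.0111] x [0.244 0.97  0.004] y [ 0.97  -0.244  0.   ] z [ 0.001  0.004 -1.   ] F [ 0.4 -0.4 -0. ] w 0.501 g 0.0
```

```bash
python3 -m inch '[[0,0,0.3,0,0,0,0.48],[0,0,0,0,0,0,0.52],[0,0,0,0,0,0,0.8],[0,0,0,0,0,0,0.8],[0,0,0,0,0,0,0.8],[0,0,-2,0,0,0,0.8],[0,0,-3,0,0,0,0.8],[0,0,0,0,0,0,0.8]]' 25; python3 - <<'E'
from h import *
# tray centre from knob: fully out ; press y dir 86deg
yd=np.array([.0698,.9976]);xd=np.array([.9976,-.0698]);k=np.array([.606,.179])
c=k-.125*yd;print('tray c',c)
for sx in(-1,1):print(sx,c+sx*.042*xd)
q=c+.042*xd; togo((q[0],q[1],.09),-4)
E
```

```text
t: 10.4
tcp_pos: [0.5593, 0.4075, 0.0627]
eef_rot: [-2.477, -1.93, -0.018]
contact_force: [0.2, 0.7, -1.2]
gripper_width: 0.432
grasp_force: 25.0
tray c [0.597275 0.0543  ]
-1 [0.5553758 0.0572316]
1 [0.6391742 0.0513684]
t 10.4 tcp [0.5593 0.4075 0.0627] x [0.244 0.97  0.01 ] y [ 0.97  -0.244  0.007] z [ 0.009  0.008 -1.   ] F [ 0.2  0.7 -1.2] w 0.432 g 25.0
shift cm [-32.55  16.47  -2.94] turn world 10.1 deg -> tool rz -0.177 tilt fix(tool) [ 0.007 -0.01   0.   ]
```

Gripped (39.7 mm). Lifting and carrying it to the tray.

```bash
python3 -m inch '[[0,0,-3,0,0,0,0.8],[0,0,-2.5,0,0,0,0.8],[-3.5,1.5,0,0,0,0,0.8],[-3.5,1.5,0,0,0,0,0.8],[-3.5,1.5,0,0,0,0,0.8],[-3.5,1.5,0,0,0,0,0.8],[-3.5,1.5,0,0,0,0,0.8],[-3.5,1.5,0,0,0,0,0.8]]' 30;python3 -m inch '[[-3.5,1.5,0,0,0,0,0.8],[-3.5,1.5,0,0,0,0,0.8],[-3.5,1.5,0,0,0,0,0.8],[-1.5,0.8,0,0,0,-0.1,0.8],[0,0,0,0,0,-0.077,0.8],[0,0,0,0,0,0,0.8]]' 30; python3 - <<'E'
from h import *
togo((.623,.0224,.030),-4)
s=grab('wrist');cv2.imwrite('pics/w3.png',LAST['wrist'][:,:,::-1]);grab('top');meas('pad2_mid','top',.022)
E
```

```text
t: 11.2
tcp_pos: [0.5916, 0.1785, 0.1108]
eef_rot: [-2.476, -1.929, -0.003]
contact_force: [0.3, 0.2, -0.5]
gripper_width: 0.43
grasp_force: 30.0
t: 11.8
tcp_pos: [0.6137, 0.05, 0.1103]
eef_rot: [-2.297, -2.139, -0.004]
contact_force: [0.2, 0.2, -0.4]
gripper_width: 0.431
grasp_force: 30.0
t 11.8 tcp [0.6137 0.05   0.1103] x [0.071 0.997 0.004] y [ 0.997 -0.071 -0.001] z [-0.     0.004 -1.   ] F [ 0.2  0.2 -0.4] w 0.431 g 30.0
shift cm [-2.72  1.13  8.01] turn world 0.1 deg -> tool rz -0.001 tilt fix(tool) [-0.001 -0.004 -0.   ]
pad2_mid top 0.5 px [158 229  18  11] xy 435 388 size 39 64 longdir 90.3 rgb [ 67 112  67]
```

View pics/w3.png

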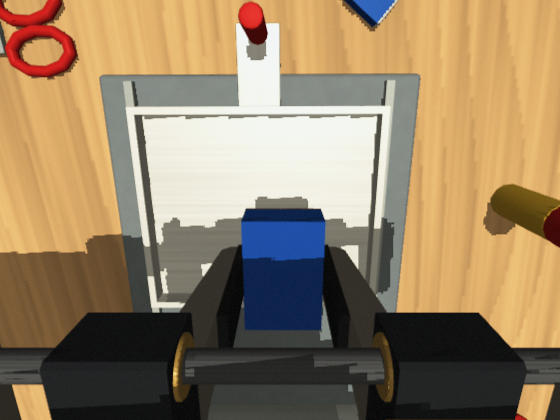

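The blue pad is held squarely above the tray. Lowering.

```bash
python3 -m inch '[[-1.4,0.6,0,0,0,0,0.8],[-1.3,0.5,2,0,0,0,0.8],[0,0,3,0,0,0,0.8],[0,0,2,0,0,0,0.8],[0,0,0.7,0,0,0,0.8],[0,0,0.3,0,0,0,0.8],[0,0,0,0,0,0,0.8]]'; python3 -c "
from h import *
togo((.623,.0224,.030),-4)"
```

```text
t: 12.65
tcp_pos: [0.6239, 0.0231, 0.0318]
eef_rot: [-2.297, -2.141, -0.006]
contact_force: [0.7, -0.6, 0.1]
gripper_width: 0.435
grasp_force: 30.0
t 12.65 tcp [0.6239 0.0231 0.0318] x [0.07  0.998 0.004] y [ 0.998 -0.07   0.002] z [ 0.002  0.004 -1.   ] F [ 0.7 -0.6  0.1] w 0.435 g 30.0
shift cm [-0.07 -0.09  0.18] turn world 0.0 deg -> tool rz -0.000 tilt fix(tool) [ 0.002 -0.004 -0.   ]
```

```bash
python3 -m inch '[[0,0,0.3,0,0,0,0.8],[0,0,0,0,0,0,0.45],[0,0,0,0,0,0,0.4],[0,0,0,0,0,0,0.4],[0,0,-3,0,0,0,0.4],[0,0,-4,0,0,0,0.2],[0,0,-4,0,0,0,0],[0,0,0,0,0,0,0]]'; python3 - <<'E'
from h import *
s=grab('wrist');meas('pad3_mid','wrist',.043,s,k=2)
togo((.435,.388,.14),0)
cv2.imwrite('pics/w4.png',LAST['wrist'][:,:,::-1])
E
```

```text
t: 13.45
tcp_pos: [0.6277, 0.0223, 0.1459]
eef_rot: [2.292, 2.137, 0.018]
contact_force: [1.5, -0.6, 2.4]
gripper_width: 0.837
grasp_force: 0.0
pad3_mid wrist 0.6 px [279 204  45  78] xy 624 23 size 65 40 longdir 85.0 rgb [ 33  72 141]
t 13.55 tcp [0.624  0.0228 0.1395] x [0.07  0.998 0.004] y [ 0.998 -0.07   0.003] z [ 0.004  0.003 -1.   ] F [-0.1  0.2 -0.7] w 0.926 g 0.0
shift cm [ 3.511e+01 -2.140e+01  1.000e-02] turn world 4.0 deg -> tool rz -0.070 tilt fix(tool) [ 0.003 -0.004  0.   ]
```

Blue is placed at (624,23), size 65x40, flat. Next, the green pad.

```bash
python3 -m inch '[[4,-2.45,-1,0,0,0,0],[4,-2.45,-1,0,0,0,0],[4,-2.45,-1,0,0,0,0],[4,-2.45,0,0,0,0,0],[4,-2.45,0,0,0,0,0],[4,-2.45,0,0,0,0,0],[4,-2.45,0,0,0,0,0],[4,-2.45,0,0,0,0,0]]' >/dev/null; python3 -m inch '[[3.1,-1.8,0,0,0,-0.07,0],[0,0,0,0,0,0,0],[0,0,0,0,0,0,0]]' >/dev/null; python3 - <<'E'
from h import *
s=grab('wrist');meas('pad2_mid','wrist',.022,s,k=2)
togo((.435,.388,.009),0)
E
```

```text
pad2_mid wrist 0.84 px [300 213  49  69] xy 449 367 size 66 42 longdir 85.8 rgb [53 95 62]
t 14.75 tcp [0.4343 0.3866 0.1683] x [0.002 1.    0.002] y [ 1.    -0.002 -0.001] z [-0.001  0.002 -1.   ] F [-0.3 -0.1 -0.9] w 0.999 g 0.0
shift cm [ 0.1   0.08 15.93] turn world 0.1 deg -> tool rz -0.002 tilt fix(tool) [-0.001 -0.002  0.   ]
```

The green pad seems to have been knocked to (449,367). I'll recenter and recheck.

```bash
python3 -m inch '[[-1,0.7,0,0,0,0.07,0],[-1,0.7,3,0,0,0,0],[0,0,0,0,0,0,0],[0,0,0,0,0,0,0]]' >/dev/null; python3 - <<'E'
from h import *
s=grab('wrist');meas('pad2_mid','wrist',.022,s,k=2)
togo((.449,.367,.008),-4)
E
```

```text
pad2_mid wrist 0.83 px [284 202  48  76] xy 449 366 size 64 40 longdir 85.9 rgb [ 59 110  73]
pad2_mid wrist 0.44 px [400 411  83  19] xy 553 131 size 25 87 longdir 176.0 rgb [115 112 100]
t 15.25 tcp [0.4481 0.3676 0.1404] x [0.071 0.997 0.005] y [ 0.997 -0.071  0.002] z [ 0.002  0.005 -1.   ] F [-0.1 -0.4 -0.1] w 1.0 g 0.0
shift cm [-0.12  0.07 13.24] turn world 0.1 deg -> tool rz -0.001 tilt fix(tool) [ 0.002 -0.005  0.   ]
```

```bash
python3 -m inch '[[0,0.1,3,0,0,0,0],[0,0,4,0,0,0,0],[0,0,4,0,0,0,0],[0,0,2,0,0,0,0],[0,0,0.4,0,0,0,0],[0,0,0.1,0,0,0,0.3],[0,0,0,0,0,0,0.45],[0,0,0,0,0,0,0.52]]' 25; python3 -m inch '[[0,0,0,0,0,0,0.8],[0,0,0,0,0,0,0.8],[0,0,0,0,0,0,0.8],[0,0,0,0,0,0,0.8],[0,0,-3,0,0,0,0.8],[0,0,-4,0,0,0,0.8],[0,0,-3,0,0,0,0.8],[0,0,0,0,0,0,0.8]]' 30; python3 - <<'E'
from h import *
yd=np.array([.0698,.9976]);xd=np.array([.9976,-.0698]);q=np.array([.5973,.0543])-.028*xd+.028*yd
togo((*q,.030),-4);print(q)
E
```

```text
t: 16.05
tcp_pos: [0.4501, 0.3689, 0.0064]
eef_rot: [-2.297, -2.142, -0.011]
contact_force: [-0.0, -0.2, -1.1]
gripper_width: 0.758
grasp_force: 0.0
t: 16.85
tcp_pos: [0.4518, 0.3694, 0.1097]
eef_rot: [2.298, 2.142, 0.02]
contact_force: [0.7, 1.3, 0.1]
gripper_width: 0.434
grasp_force: 3.0
t 16.85 tcp [0.4518 0.3694 0.1097] x [0.07  0.998 0.009] y [ 0.998 -0.07   0.009] z [ 0.009  0.008 -1.   ] F [0.7 1.3 0.1] w 0.434 g 3.0
shift cm [-27.69  13.85   7.84] turn world 0.0 deg -> tool rz -0.000 tilt fix(tool) [ 0.009 -0.009  0.   ]
[0.5713216 0.0841872]
```

```bash
python3 -m inch '[[0,0,0,0,0,0,0.85],[0,0,0,0,0,0,0.85],[0,0,-0.5,0,0,0,0.85]]' 30; python3 -c "
from h import *
s=grab('wrist');meas('pad2_mid','wrist',.12,s,k=2);pose();cv2.imwrite('pics/w5.png',LAST['wrist'][:,:,::-1])"
```

```text
t: 17.15
tcp_pos: [0.4467, 0.3666, 0.1068]
eef_rot: [-2.295, -2.14, 0.003]
contact_force: [0.1, 0.8, -0.6]
gripper_width: 0.431
grasp_force: 30.0
pad2_mid wrist 0.83 px [280 274  85 128] xy 446 365 size 69 41 longdir 86.1 rgb [47 88 58]
t 17.25 tcp [0.4482 0.3674 0.1089] x [0.07  0.998 0.003] y [ 0.998 -0.07  -0.   ] z [-0.     0.003 -1.   ] F [ 0.5 -0.1 -0.5] w 0.43 g 30.0
```

View pics/w5.png

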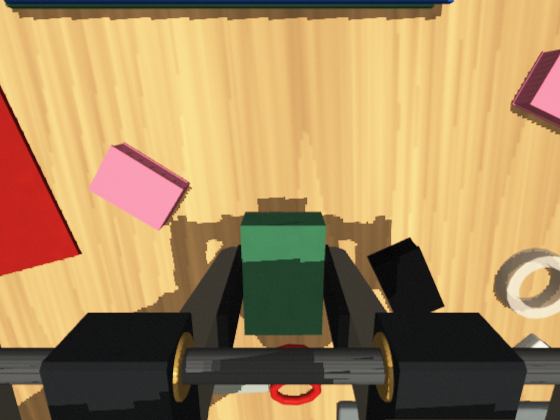

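The green pad is still held square at (284,272), matching how blue looked. I'll carry on to the tray.

```bash
python3 -m inch '[[-3.5,1.75,-0.3,0,0,0,0.85],[-3.5,1.75,0,0,0,0,0.85],[-3.5,1.75,0,0,0,0,0.85],[-3.5,1.75,0,0,0,0,0.85],[-3.5,1.75,0,0,0,0,0.85],[-3.5,1.75,0,0,0,0,0.85],[-3.5,1.75,0,0,0,0,0.85],[-3,1.7,0,0,0,0,0.85]]' 30; python3 -m inch '[[0,0,0,0,0,0,0.85],[0,0,0,0,0,0,0.85]]'; python3 - <<'E'
from h import *
togo((.5713,.0842,.030),-4)
E
```

```text
t: 18.05
tcp_pos: [0.5687, 0.0816, 0.111]
eef_rot: [-2.297, -2.14, -0.004]
contact_force: [0.3, 0.2, -1.6]
gripper_width: 0.431
grasp_force: 30.0
t: 18.25
tcp_pos: [0.5682, 0.0831, 0.1109]
eef_rot: [-2.297, -2.138, -0.004]
contact_force: [-0.7, 0.1, -0.2]
gripper_width: 0.429
grasp_force: 30.0
t 18.25 tcp [0.5682 0.0831 0.1109] x [0.072 0.997 0.004] y [ 0.997 -0.072 -0.001] z [-0.     0.004 -1.   ] F [-0.7  0.1 -0.2] w 0.429 g 30.0
shift cm [0.09 0.3  8.09] turn world 0.1 deg -> tool rz -0.002 tilt fix(tool) [-0.001 -0.004 -0.   ]
```

```bash
python3 -m inch '[[0,0.3,3,0,0,0,0.85],[0,0,3,0,0,0,0.85],[0,0,1.5,0,0,0,0.85],[0,0,0.5,0,0,0,0.85],[0,0,0,0,0,0,0.85],[0,0,0,0,0,0,0.85]]'; python3 -m inch '[[0,0,0.25,0,0,0,0.85],[0,0,0,0,0,0,0.85]]'
```

```text
t: 18.85
tcp_pos: [0.5725, 0.0839, 0.0328]
eef_rot: [-2.297, -2.142, -0.008]
contact_force: [-0.2, 0.3, -1.0]
gripper_width: 0.43
grasp_force: 30.0
t: 19.05
tcp_pos: [0.5721, 0.0836, 0.0296]
eef_rot: [-2.297, -2.141, -0.007]
contact_force: [-0.1, -0.3, -0.9]
gripper_width: 0.434
grasp_force: 30.0
```

```bash
python3 -m inch '[[0,0,0.2,0,0,0,0.85],[0,0,0,0,0,0,0.85],[0,0,0,0,0,0,0.4],[0,0,0,0,0,0,0.4],[0,0,0,0,0,0,0.4]]';  python3 -m inch '[[0,0,-3,0,0,0,0.4],[0,0,-4,0,0,0,0.3],[0,0,-4,0,0,0,0.3],[0,0,-2,0,0,0,0.3],[0,0,0,0,0,0,0.3]]'; python3 - <<'E'
from h import *
s=grab('wrist');meas('pad2_mid','wrist',.043,s,k=1);meas('pad3_mid','wrist',.043,s,k=2)
cv2.imwrite('pics/w6.png',LAST['wrist'][:,:,::-1]);togo((.6062,.179,.042),-4)
E
```

```text
t: 19.55
tcp_pos: [0.5716, 0.0836, 0.027]
eef_rot: [-2.296, -2.141, -0.005]
contact_force: [-0.6, -0.3, -0.5]
gripper_width: 0.595
grasp_force: 0.0
t: 20.05
tcp_pos: [0.5741, 0.083, 0.161]
eef_rot: [2.295, 2.14, 0.014]
contact_force: [0.4, -0.1, 0.0]
gripper_width: 0.701
grasp_force: 0.0
pad2_mid wrist 0.83 px [276 203  50  74] xy 571 82 size 63 40 longdir 86.3 rgb [ 61 116  77]
pad3_mid wrist 0.81 px [340 259  45  68] xy 622 25 size 67 42 longdir 85.8 rgb [21 44 88]
pad3_mid wrist 0.34 px [392  46  62  55] xy 668 200 size 23 45 longdir 136.6 rgb [115 143 188]
t 20.2 tcp [0.5703 0.0832 0.155 ] x [0.07  0.998 0.004] y [ 0.998 -0.07  -0.002] z [-0.002  0.004 -1.   ] F [-0.1  0.1  0.2] w 0.698 g 0.0
shift cm [ 9.77  2.94 11.33] turn world 0.0 deg -> tool rz -0.000 tilt fix(tool) [-0.002 -0.004 -0.   ]
```

View pics/w6.png

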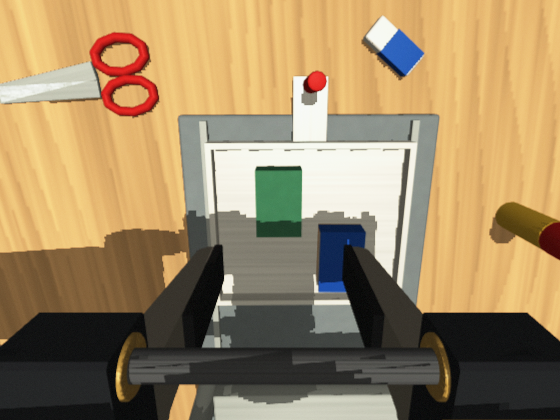

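Both pads lie flat, green at (278,202) and blue at (341,258). I'll grip the knob and push the tray home.

```bash
python3 -c "
from h import *
print(pt('wrist',316,81,.074)); print(px('wrist',(.6062,.179,.074)))
grab('top');cv2.imwrite('pics/t3.png',LAST['top'][:,:,::-1])
for i in range(4): meas(f'pad{i}_mid','top',.022)"; python3 -m inch '[[3.3,1,0,0,0,0,0.4],[3.3,1,0,0,0,0,0.5],[3.2,0.9,0,0,0,0,0.5],[0,0,0,0,0,0,0.5],[0,0,0,0,0,0,0.5]]'
```

```text
[0.59909465 0.17697594 0.074     ]
(np.float64(326.3186484517346), np.float64(77.07146676926232))
pad1_mid top 0.35 px [379 226  32  12] xy 454 -285 size 18 99 longdir 97.1 rgb [160 129  38]
pad2_mid top 0.58 px [393 200  28  33] xy 522 -334 size 109 81 longdir 5.2 rgb [102  97  86]
pad3_mid top 0.81 px [144 156  21  24] xy 659 438 size 47 60 longdir 153.7 rgb [196 110 122]
pad3_mid top 0.81 px [156 260  26  19] xy 338 393 size 41 62 longdir 142.2 rgb [210 122 137]
pad3_mid top 0.7 px [186 192  24  16] xy 545 295 size 43 62 longdir 109.0 rgb [61 47 34]
pad3_mid top 0.43 px [284 167  10  17] xy 625 5 size 25 45 longdir 170.8 rgb [51 64 99]
t: 20.95
tcp_pos: [0.6068, 0.179, 0.1564]
eef_rot: [-2.294, -2.142, -0.003]
contact_force: [-0.7, -0.0, -0.1]
gripper_width: 0.503
grasp_force: 0.0
```

View pics/t3.png

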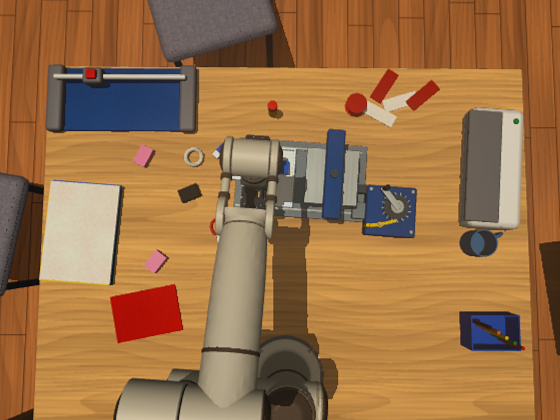

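No pads are left on the table. Gripping the knob.

```bash
python3 -m inch '[[-0.1,-0.4,3,0,0,0,0.5],[0,0,4,0,0,0,0.5],[0,0,3.3,0,0,0,0.5],[0,0,0.5,0,0,0,0.5],[0,0,0,0,0,0,1],[0,0,0,0,0,0,1],[0,0,0,0,0,0,1],[0,0,0,0,0,0,1]]' 25; python3 -c "
from h import *
togo((.5925,-.009,.045),-4)"
```

```text
t: 21.75
tcp_pos: [0.6046, 0.1786, 0.0512]
eef_rot: [-2.298, -2.142, -0.009]
contact_force: [0.9, 0.7, 0.4]
gripper_width: 0.176
grasp_force: 0.0
t 21.75 tcp [0.6046 0.1786 0.0512] x [0.07  0.998 0.004] y [ 0.998 -0.07   0.004] z [ 0.004  0.004 -1.   ] F [0.9 0.7 0.4] w 0.176 g 0.0
shift cm [-18.8    0.11   0.54] turn world 0.0 deg -> tool rz -0.000 tilt fix(tool) [ 0.004 -0.004 -0.   ]
```

```bash
python3 -m inch '[[0,0,0.3,0,0,0,1],[0,0,0,0,0,0,1],[-0.3,0,0,0,0,0,1],[-0.7,0,0,0,0,0,1],[-1,0,0,0,0,0,1],[-1.2,0,0,0,0,0,1],[-1.3,0,0,0,0,0,1],[-1.3,0,0,0,0,0,1]]' 25; python3 -m inch '[[-1.3,0,0,0,0,0,1],[-1.3,0,0,0,0,0,1],[-1.3,0,0,0,0,0,1],[-1.3,0,0,0,0,0,1],[-1.3,0,0,0,0,0,1],[-1.3,0,0,0,0,0,1],[-1.3,0,0,0,0,0,1],[-1,0,0,0,0,0,1]]' ; python3 -m inch '[[-0.8,0,0,0,0,0,1],[-0.6,0,0,0,0,0,1],[-0.4,0,0,0,0,0,1],[0,0,0,0,0,0,1]]'
```

```text
t: 22.55
tcp_pos: [0.6018, 0.1212, 0.0508]
eef_rot: [2.297, 2.143, 0.013]
contact_force: [-5.1, 2.9, 18.0]
gripper_width: 0.145
grasp_force: 25.0
t: 23.35
tcp_pos: [0.5949, 0.0194, 0.0508]
eef_rot: [2.296, 2.141, 0.011]
contact_force: [-6.2, 3.6, 22.0]
gripper_width: 0.144
grasp_force: 25.0
t: 23.75
tcp_pos: [0.5936, 0.0008, 0.0508]
eef_rot: [2.296, 2.14, 0.009]
contact_force: [-6.3, -0.9, 20.7]
gripper_width: 0.144
grasp_force: 25.0
```

```bash
python3 -m inch '[[-0.4,0,-0.2,0,0,0,1],[-0.4,0,0,0,0,0,1],[0,0,0,0,0,0,1],[0,0,0,0,0,0,1]]';python3 -m inch '[[-0.4,0,0,0,0,0,1],[-0.3,0,0,0,0,0,1],[0,0,0,0,0,0,1],[0,0,0,0,0,0,1]]'
```

```text
t: 24.15
tcp_pos: [0.5931, -0.0056, 0.0509]
eef_rot: [2.297, 2.141, 0.013]
contact_force: [0.2, 3.7, 11.6]
gripper_width: 0.146
grasp_force: 25.0
t: 24.55
tcp_pos: [0.5931, -0.0063, 0.0509]
eef_rot: [-2.295, -2.138, -0.026]
contact_force: [3.5, 24.2, 12.5]
gripper_width: 0.141
grasp_force: 25.0
```

The tray is home (24 N at the stop). Release, rise and head over to the pawl tab.

```bash
python3 -m inch '[[0.6,0,-0.2,0,0,0,1],[0,0,0,0,0,0,0.5],[0,0,0,0,0,0,0.5],[0,0,0,0,0,0,0.5],[0,0,-3,0,0,0,0.5],[0,0,-4,0,0,0,0.5],[0,0,-4,0,0,0,0.5],[0,0,-4,0,0,0,0.5]]';python3 -m inch '[[0,0,-4,0,0,0,0.5],[0,0,-1,0,0,0,0.65],[0,0,0,0,0,0,0.65]]'; python3 - <<'E'
from h import *
s=grab('wrist');meas('pawl_tab','wrist',.107,s,k=2)
togo((.445,-.234,.24),-4)
E
```

```text
t: 25.35
tcp_pos: [0.5895, -0.008, 0.2008]
eef_rot: [-2.296, -2.14, -0.004]
contact_force: [1.3, 0.1, 1.3]
gripper_width: 0.499
grasp_force: 0.0
t: 25.65
tcp_pos: [0.591, -0.0083, 0.2514]
eef_rot: [2.298, 2.141, 0.008]
contact_force: [0.4, -0.1, -0.9]
gripper_width: 0.358
grasp_force: 0.0
t 25.75 tcp [ 0.5891 -0.0078  0.2474] x [0.07  0.998 0.004] y [ 0.998 -0.07  -0.003] z [-0.002  0.004 -1.   ] F [-1.   0.1 -0.9] w 0.349 g 0.0
shift cm [-23.58 -12.78   0.68] turn world 0.0 deg -> tool rz -0.000 tilt fix(tool) [-0.003 -0.004 -0.   ]
```

```bash
python3 -m inch '[[-3.4,-1.85,0,0,0,0,0.65],[-3.4,-1.85,0,0,0,0,0.65],[-3.4,-1.85,0,0,0,0,0.65],[-3.4,-1.85,0,0,0,0,0.65],[-3.4,-1.85,0,0,0,0,0.65],[-3.4,-1.85,0,0,0,0,0.65],[-3.2,-1.7,0,0,0,0,0.65],[0,0,0,0,0,0,0.65]]' >/dev/null; python3 -m inch '[[0,0,0,0,0,0,0.65]]'; python3 - <<'E'
from h import *
s=grab('wrist');cv2.imwrite('pics/w7.png',LAST['wrist'][:,:,::-1]);
for p in [(.445,-.234,.107),(.448,-.277,.076),(.553,-.286,.136),(.501,-.322,.098)]:print(np.round(px('wrist',p,s)))
togo((.445,-.234,.083),-4)
grab('top');cv2.imwrite('pics/t4.png',LAST['top'][:,:,::-1])
E
```

```text
t: 26.65
tcp_pos: [0.4449, -0.2338, 0.2463]
eef_rot: [-2.295, -2.136, -0.005]
contact_force: [0.5, 0.5, 0.6]
gripper_width: 0.352
grasp_force: 0.0
[284. 196.]
[289. 228.]
[410. 253.]
[345. 273.]
t 26.7 tcp [ 0.4454 -0.2333  0.2467] x [0.07  0.998 0.006] y [ 0.998 -0.07  -0.002] z [-0.001  0.007 -1.   ] F [ 0.2  0.2 -0.8] w 0.351 g 0.0
shift cm [-1.800e-01 -1.000e-02  1.637e+01] turn world 0.0 deg -> tool rz -0.000 tilt fix(tool) [-0.002 -0.006 -0.   ]
```

View pics/w7.png

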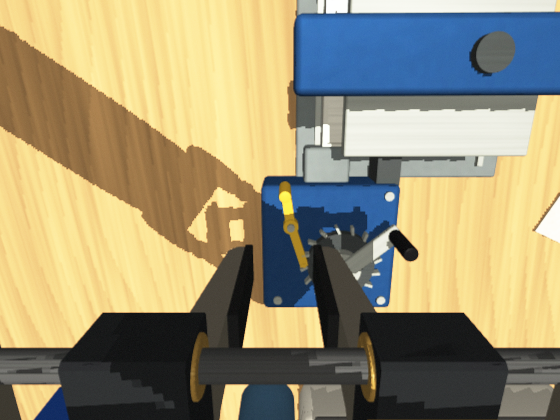

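The tab top is at (287,197), as predicted. I'll straddle it.

```bash
python3 -m inch '[[-0.2,0.1,4,0,0,0,0.65],[0,0,4,0,0,0,0.65],[0,0,4,0,0,0,0.65],[0,0,3,0,0,0,0.65],[0,0,1,0,0,0,0.65],[0,0,0.2,0,0,0,0.65],[0,0,0,0,0,0,0.65]]';python3 -m inch '[[0,0.8,0,0,0,0,0.65],[0,0.8,0,0,0,0,0.65],[0,0,0,0,0,0,0.65]]'
```

```text
t: 27.45
tcp_pos: [0.4478, -0.2358, 0.0876]
eef_rot: [-2.296, -2.143, -0.005]
contact_force: [-0.7, 0.6, -0.4]
gripper_width: 0.35
grasp_force: 0.0
t: 27.75
tcp_pos: [0.4643, -0.2374, 0.0876]
eef_rot: [-2.297, -2.143, -0.006]
contact_force: [-1.1, 0.1, 0.5]
gripper_width: 0.35
grasp_force: 0.6
```

```bash
python3 -m inch '[[0,0.6,0,0,0,0,0.65],[0,0.6,0,0,0,0,0.65],[0,0.5,0,0,0,0,0.65],[0,0.3,0,0,0,0,0.65],[0,0,0,0,0,0,0.65],[0,0,0,0,0,0,0.65]]'
```

```text
t: 28.35
tcp_pos: [0.4798, -0.2381, 0.0862]
eef_rot: [-2.29, -2.138, 0.003]
contact_force: [-13.1, 0.2, 7.7]
gripper_width: 0.353
grasp_force: 6.1
```

At the end stop. I'll back off, rise and look.

```bash
python3 -m inch '[[0,-0.8,0,0,0,0,0.65],[0,-0.4,0,0,0,0,0.65],[0,0,-2,0,0,0,0.65],[0,0,-4,0,0,0,0.65],[0,0,-4,0,0,0,0.65],[0,0,-4,0,0,0,0.65],[0,0,-2,0,0,0,0.65],[0,0,0,0,0,0,0.65]]'; python3 - <<'E'
from h import *
s=grab('wrist');cv2.imwrite('pics/w8.png',LAST['wrist'][:,:,::-1])
print(px('wrist',(.445,-.234,.107),s),px('wrist',(.468,-.240,.107),s))
togo((.553,-.286,.22),-4)
E
```

```text
t: 29.15
tcp_pos: [0.4726, -0.2394, 0.2505]
eef_rot: [2.293, 2.138, 0.007]
contact_force: [0.5, -0.1, -0.7]
gripper_width: 0.347
grasp_force: 0.0
(np.float64(251.98160735965584), np.float64(189.4834904843302)) (np.float64(277.12738096820254), np.float64(193.99924519549927))
t 29.2 tcp [ 0.4715 -0.2385  0.2477] x [0.07  0.998 0.002] y [ 0.998 -0.07   0.004] z [ 0.004  0.002 -1.   ] F [ 0.1  0.7 -0.3] w 0.35 g 0.0
shift cm [-4.17  8.46  2.79] turn world 0.0 deg -> tool rz -0.000 tilt fix(tool) [ 0.004 -0.002  0.   ]
```

View pics/w8.png

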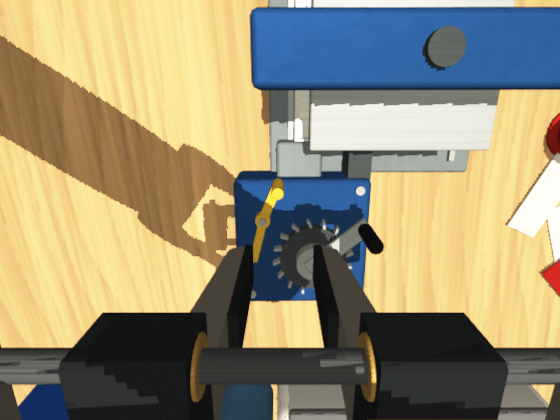

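The pawl is off (tab at (278,193)). Next I move over the crank peg.

```bash
python3 -m inch '[[-1.4,2.9,0,0,0,0,0.5],[-1.4,2.8,0,0,0,0,0.5],[-1.4,2.8,1.5,0,0,0,0.5],[0,0,0,0,0,0,0.5],[0,0,0,0,0,0,0.5]]'; python3 - <<'E'
from h import *
s=grab('wrist');print(px('wrist',(.553,-.286,.136),s),px('wrist',(.501,-.322,.1),s))
hsv=LAST['wrist'];u,v=map(int,px('wrist',(.553,-.286,.136),s))
cv2.imwrite('pics/w9.png',cv2.resize(hsv[v-70:v+70,u-120:u+70,::-1],None,fx=4,fy=4));print(u,v)
togo((.553,-.286,.101),-4)
E
```

```text
t: 29.7
tcp_pos: [0.5514, -0.2848, 0.2281]
eef_rot: [-2.292, -2.137, -0.004]
contact_force: [-0.6, 0.5, -0.2]
gripper_width: 0.502
grasp_force: 0.0
(np.float64(285.71028167001214), np.float64(211.60071316259717)) (np.float64(232.1485590274262), np.float64(240.72964172494628))
285 211
t 29.75 tcp [ 0.5516 -0.285   0.2297] x [0.07  0.998 0.006] y [ 0.998 -0.07  -0.002] z [-0.002  0.006 -1.   ] F [0.3 0.7 0.9] w 0.498 g 0.0
shift cm [-0.16  0.17 12.87] turn world 0.0 deg -> tool rz -0.000 tilt fix(tool) [-0.002 -0.006 -0.   ]
```

View pics/w9.png

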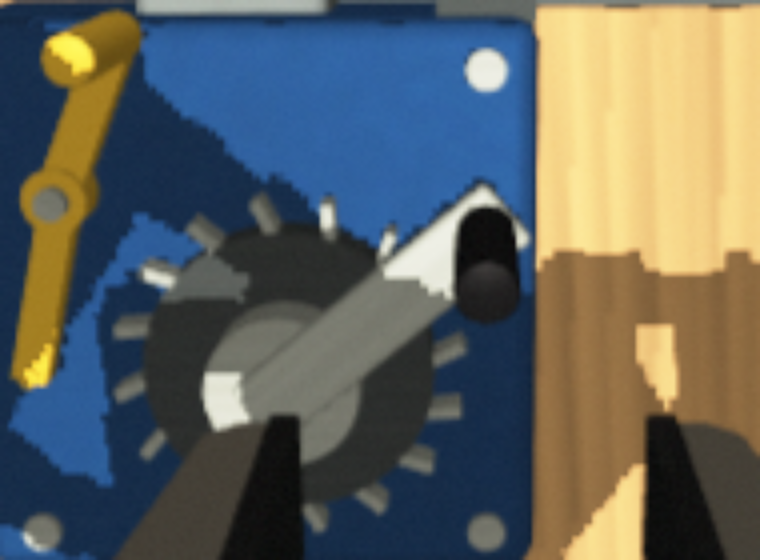

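The peg is within 1 mm of the estimate. Descending to grip it gently.

```bash
python3 -m inch '[[-0.2,0.2,3,0,0,0,0.5],[0,0,4,0,0,0,0.5],[0,0,3.5,0,0,0,0.5],[0,0,1.8,0,0,0,0.5],[0,0,0.3,0,0,0,0.7],[0,0,0,0,0,0,0.95],[0,0,0,0,0,0,0.95],[0,0,0,0,0,0,0.95]]' 10; python3 -m inch '[[0,0,0,0,0,0,0.95],[0,0,0,0,0,0,0.95]]'; python3 - <<'E'
from h import *
s,M=pose();D=np.array([.501,-.322]);
p=s['tcp_pos'][:2];v=p-D;print(np.hypot(*v),np.degrees(np.arctan2(v[1],v[0])))
a0=np.radians(35);P=lambda a:D+.065*np.array([np.cos(a),np.sin(a)])
prev=P(a0)
for i in range(1,30):
    q=P(a0-.08*i);d=q-prev;prev=q;print([round(float(M[:2,0]@d)*100,2),round(float(M[:2,1]@d)*100,2)],end=' ')
E
```

```text
t: 30.55
tcp_pos: [0.5552, -0.2882, 0.1075]
eef_rot: [2.297, 2.142, 0.005]
contact_force: [-7.1, -4.4, 2.4]
gripper_width: 0.177
grasp_force: 3.4
t: 30.75
tcp_pos: [0.5545, -0.2885, 0.1073]
eef_rot: [-2.298, -2.142, -0.003]
contact_force: [-4.7, -0.9, 6.7]
gripper_width: 0.15
grasp_force: 10.0
t 30.75 tcp [ 0.5545 -0.2885  0.1073] x [0.07  0.998 0.002] y [ 0.998 -0.07   0.001] z [ 0.001  0.002 -1.   ] F [-4.7 -0.9  6.7] w 0.15 g 10.0
0.06311140237973648 32.01700687527842
[-0.42, 0.31] [-0.44, 0.28] [-0.46, 0.24] [-0.48, 0.2] [-0.49, 0.16] [-0.5, 0.12] [-0.51, 0.08] [-0.52, 0.04] [-0.52, 0.0] [-0.52, -0.04] [-0.51, -0.08] [-0.51, -0.12] [-0.49, -0.16] [-0.48, -0.2] [-0.46, -0.24] [-0.44, -0.28] [-0.42, -0.31] [-0.39, -0.34] [-0.36, -0.37] [-0.33, -0.4] [-0.3, -0.43] [-0.26, -0.45] [-0.23, -0.47] [-0.19, -0.48] [-0.15, -0.5] [-0.11, -0.51] [-0.07, -0.52] [-0.03, -0.52] [0.01, -0.52]
```

```bash
cat > c.py <<'E'
from h import *
s,M=pose();D=np.array([.501,-.322]);v=s['tcp_pos'][:2]-D;a=np.arctan2(v[1],v[0]);F=s['contact_force'][:2];u=v/np.hypot(*v)
print('r',round(np.hypot(*v),4),'drum~',round(np.radians(35)-a,3),'Frad',round(F@u,1),'Ftan(cw resist)',round(F@np.array([-u[1],u[0]]),1))
E
python3 -m inch '[[-0.42,0.31,0,0,0,0,0.95],[-0.44,0.28,0,0,0,0,0.95],[-0.46,0.24,0,0,0,0,0.95],[-0.48,0.2,0,0,0,0,0.95],[-0.49,0.16,0,0,0,0,0.95],[-0.5,0.12,0,0,0,0,0.95]]'; python3 c.py
```

```text
t: 31.35
tcp_pos: [0.5657, -0.3158, 0.1066]
eef_rot: [-2.296, -2.14, -0.006]
contact_force: [-4.1, 3.6, 6.0]
gripper_width: 0.148
grasp_force: 10.0
t 31.35 tcp [ 0.5657 -0.3158  0.1066] x [0.07  0.998 0.005] y [ 0.998 -0.07   0.   ] z [ 0.001  0.005 -1.   ] F [-4.1  3.6  6. ] w 0.148 g 10.0
r 0.065 drum~ 0.515 Frad -3.7 Ftan(cw resist) 3.9
```

```bash
python3 -m inch '[[-0.51,0.06,0,0,0,0,0.95],[-0.52,0.02,0,0,0,0,0.95],[-0.52,-0.02,0,0,0,0,0.95],[-0.52,-0.06,0,0,0,0,0.95],[-0.51,-0.1,0,0,0,0,0.95],[-0.51,-0.14,0,0,0,0,0.95],[-0.49,-0.18,0,0,0,0,0.95]]'; python3 c.py
```

```text
t: 32.05
tcp_pos: [0.5615, -0.353, 0.1067]
eef_rot: [2.295, 2.139, 0.009]
contact_force: [9.1, -0.8, 2.8]
gripper_width: 0.148
grasp_force: 10.0
t 32.05 tcp [ 0.5615 -0.353   0.1067] x [0.07  0.998 0.001] y [ 0.998 -0.07   0.007] z [ 0.007  0.001 -1.   ] F [ 9.1 -0.8  2.8] w 0.148 g 10.0
r 0.068 drum~ 1.084 Frad 8.5 Ftan(cw resist) 3.4
```

```bash
python3 -m inch '[[-0.48,-0.2,0,0,0,0,0.95],[-0.46,-0.24,0,0,0,0,0.95],[-0.44,-0.28,0,0,0,0,0.95],[-0.42,-0.31,0,0,0,0,0.95],[-0.39,-0.34,0,0,0,0,0.95],[-0.36,-0.37,0,0,0,0,0.95]]'; python3 c.py
```

```text
t: 32.65
tcp_pos: [0.544, -0.3807, 0.107]
eef_rot: [2.289, 2.132, 0.007]
contact_force: [15.5, -11.7, -4.8]
gripper_width: 0.147
grasp_force: 10.0
t 32.65 tcp [ 0.544  -0.3807  0.107 ] x [ 0.071  0.997 -0.006] y [ 0.997 -0.071  0.013] z [ 0.013 -0.007 -1.   ] F [ 15.5 -11.7  -4.8] w 0.147 g 10.0
r 0.0727 drum~ 1.549 Frad 18.6 Ftan(cw resist) 5.6
```

```bash
cat > c.py <<'E'
from h import *
from scipy.optimize import least_squares as ls
Q=np.array([[.5545,-.2885],[.5657,-.3158],[.5615,-.353],[.544,-.3807]])
D=ls(lambda d:np.hypot(*(Q-d).T)-.065,[.5,-.32]).x
s,M=pose();v=s['tcp_pos'][:2]-D;a=np.arctan2(v[1],v[0]);F=s['contact_force'][:2];u=v/np.hypot(*v)
b=np.arctan2(*(Q[0]-D)[::-1])
print('D',D.round(4),'r',round(np.hypot(*v),4),'drum~',round(b-a,3),'Frad',round(F@u,1),'Ftan',round(F@np.array([-u[1],u[0]]),1))
prev=s['tcp_pos'][:2]
for i in range(1,12):
    q=D+.065*np.array([np.cos(a-.08*i),np.sin(a-.08*i)]);d=q-prev;prev=q;print([round(float(M[:2,0]@d)*100,2),round(float(M[:2,1]@d)*100,2)],end=' ')
E
python3 c.py
```

```text
t 32.65 tcp [ 0.544  -0.3807  0.107 ] x [ 0.071  0.997 -0.006] y [ 0.997 -0.071  0.013] z [ 0.013 -0.007 -1.   ] F [ 15.5 -11.7  -4.8] w 0.147 g 10.0
D [ 0.5025 -0.329 ] r 0.0663 drum~ 1.555 Frad 18.9 Ftan 4.8
[-0.25, -0.48] [-0.31, -0.42] [-0.27, -0.44] [-0.23, -0.46] [-0.2, -0.48] [-0.16, -0.5] [-0.12, -0.51] [-0.08, -0.51] [-0.04, -0.52] [0.01, -0.52] [0.05, -0.52]
```

```bash
python3 -m inch '[[-0.2,0.2,0,0,0,0,0.95],[-0.31,-0.36,0,0,0,0,0.95],[-0.31,-0.42,0,0,0,0,0.95],[-0.27,-0.44,0,0,0,0,0.95],[-0.23,-0.46,0,0,0,0,0.95],[0,0,0,0,0,0,0.95]]'; python3 c.py
```

```text
t: 33.25
tcp_pos: [0.5256, -0.393, 0.1069]
eef_rot: [2.293, 2.134, 0.002]
contact_force: [5.7, -9.9, 0.6]
gripper_width: 0.149
grasp_force: 10.0
t 33.25 tcp [ 0.5256 -0.393   0.1069] x [ 0.071  0.997 -0.006] y [ 0.997 -0.071  0.007] z [ 0.007 -0.006 -1.   ] F [ 5.7 -9.9  0.6] w 0.149 g 10.0
D [ 0.5025 -0.329 ] r 0.068 drum~ 1.885 Frad 11.2 Ftan 2.0
[0.08, -0.6] [-0.15, -0.5] [-0.11, -0.51] [-0.07, -0.51] [-0.03, -0.52] [0.01, -0.52] [0.05, -0.52] [0.09, -0.51] [0.13, -0.5] [0.17, -0.49] [0.21, -0.47]
```

```bash
python3 -m inch '[[-0.3,-0.45,0,0,0,0,0.95],[-0.2,-0.5,0,0,0,0,0.95],[-0.13,-0.5,0,0,0,0,0.95],[-0.1,-0.5,0,0,0,0,0.95],[0,0,0,0,0,0,0.95]]'; python3 c.py
```

```text
t: 33.75
tcp_pos: [0.5045, -0.3971, 0.1066]
eef_rot: [2.296, 2.138, 0.002]
contact_force: [1.3, -5.8, 5.1]
gripper_width: 0.147
grasp_force: 10.0
t 33.75 tcp [ 0.5045 -0.3971  0.1066] x [ 0.071  0.997 -0.002] y [ 0.997 -0.071  0.004] z [ 0.004 -0.002 -1.   ] F [ 1.3 -5.8  5.1] w 0.147 g 10.0
D [ 0.5025 -0.329 ] r 0.068 drum~ 2.202 Frad 5.9 Ftan 1.1
[0.27, -0.55] [0.01, -0.52] [0.05, -0.52] [0.09, -0.51] [0.13, -0.5] [0.17, -0.49] [0.21, -0.48] [0.25, -0.46] [0.28, -0.44] [0.32, -0.41] [0.35, -0.38]
```

```bash
python3 -m inch '[[0,-0.45,0,0,0,0,0.95],[0,-0.4,0,0,0,0,0.95],[0,0,0,0,0,0,0.95]]'; python3 c.py|head -2|tail -1;  python3 -m inch '[[0.03,-0.4,0,0,0,0,0.95],[0.03,-0.3,0,0,0,0,0.95],[0,0,0,0,0,0,0.95]]'; python3 c.py
```

```text
t: 34.05
tcp_pos: [0.5006, -0.3968, 0.1068]
eef_rot: [2.29, 2.132, 0.011]
contact_force: [18.2, -8.5, -5.4]
gripper_width: 0.15
grasp_force: 10.0
D [ 0.5025 -0.329 ] r 0.0678 drum~ 2.26 Frad 8.0 Ftan 18.4
t: 34.35
tcp_pos: [0.4938, -0.3963, 0.1068]
eef_rot: [2.289, 2.131, 0.009]
contact_force: [19.6, -9.9, -5.4]
gripper_width: 0.297
grasp_force: 10.0
t 34.35 tcp [ 0.4938 -0.3963  0.1068] x [ 0.071  0.997 -0.005] y [ 0.997 -0.071  0.015] z [ 0.014 -0.006 -1.   ] F [19.6 -9.9 -5.4] w 0.297 g 10.0
D [ 0.5025 -0.329 ] r 0.0678 drum~ 2.36 Frad 7.4 Ftan 20.7
[0.33, -0.5] [0.09, -0.51] [0.13, -0.5] [0.17, -0.49] [0.21, -0.48] [0.25, -0.46] [0.28, -0.44] [0.32, -0.41] [0.35, -0.39] [0.38, -0.36] [0.41, -0.32]
```

Firm stop: the plate rests on the pads. I'll relax, release and rise, then go to the pawl.

```bash
python3 -m inch '[[-0.2,0.6,0,0,0,0,0.95],[0,0.3,0,0,0,0,0.6],[0,0,0,0,0,0,0.5],[0,0,0,0,0,0,0.5],[0,0,-3,0,0,0,0.5],[0,0,-4,0,0,0,0.5],[0,0,-4,0,0,0,0.65],[0,0,-2,0,0,0,0.65]]'; python3 -m inch '[[0,0,0,0,0,0,0.65],[0,0,0,0,0,0,0.65]]';python3 - <<'E'
from h import *
togo((.468,-.2395,.24),-4)
E
```

```text
t: 35.15
tcp_pos: [0.4977, -0.3963, 0.2389]
eef_rot: [2.297, 2.141, 0.004]
contact_force: [0.7, -0.2, -0.6]
gripper_width: 0.357
grasp_force: 0.0
t: 35.35
tcp_pos: [0.4968, -0.395, 0.2337]
eef_rot: [-2.295, -2.139, -0.005]
contact_force: [0.7, 0.3, -0.8]
gripper_width: 0.347
grasp_force: 0.0
t 35.35 tcp [ 0.4968 -0.395   0.2337] x [0.07  0.998 0.005] y [ 0.998 -0.07  -0.001] z [-0.     0.005 -1.   ] F [ 0.7  0.3 -0.8] w 0.347 g 0.0
shift cm [15.31 -3.96 -0.55] turn world 0.0 deg -> tool rz -0.000 tilt fix(tool) [-0.001 -0.005 -0.   ]
```

```bash
python3 -m inch '[[3.8,-0.95,0,0,0,0,0.65],[3.8,-0.95,0,0,0,0,0.65],[3.8,-0.95,0,0,0,0,0.65],[3.7,-0.95,0,0,0,0,0.65],[0,0,0,0,0,0,0.65],[0,0,0,0,0,0,0.65]]'; python3 - <<'E'
from h import *
togo((.470,-.2395,.085),-4)
s=grab('wrist');print(px('wrist',(.47,-.240,.107),s));cv2.imwrite('pics/w10.png',LAST['wrist'][:,:,::-1])
E
```

```text
t: 35.95
tcp_pos: [0.4691, -0.241, 0.2334]
eef_rot: [-2.293, -2.14, -0.004]
contact_force: [-0.5, -0.7, -0.3]
gripper_width: 0.351
grasp_force: 0.0
t 35.95 tcp [ 0.4691 -0.241   0.2334] x [0.069 0.998 0.006] y [ 0.998 -0.069 -0.002] z [-0.002  0.006 -1.   ] F [-0.5 -0.7 -0.3] w 0.351 g 0.0
shift cm [ 0.08  0.11 14.84] turn world -0.0 deg -> tool rz 0.001 tilt fix(tool) [-0.002 -0.006 -0.   ]
(np.float64(284.38728377459256), np.float64(197.5543677747396))
```

View pics/w10.png

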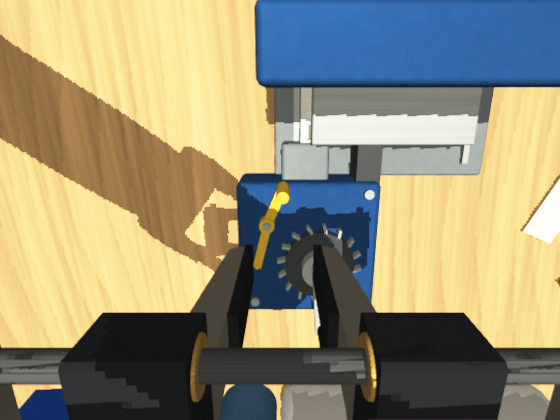

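The tab is at (283,197) and the plate is visibly lower. Flicking the pawl back on.

```bash
python3 -m inch '[[0.05,0.1,4,0,0,0,0.65],[0,0,4,0,0,0,0.65],[0,0,4,0,0,0,0.65],[0,0,2.3,0,0,0,0.65],[0,0,0.5,0,0,0,0.65],[0,0,0,0,0,0,0.65]]';python3 -m inch '[[0,-0.7,0,0,0,0,0.65],[0,-0.7,0,0,0,0,0.65],[0,-0.6,0,0,0,0,0.65],[0,-0.6,0,0,0,0,0.65],[0,-0.5,0,0,0,0,0.65],[0,-0.3,0,0,0,0,0.65],[0,0,0,0,0,0,0.65],[0,0,0,0,0,0,0.65]]'
```

```text
t: 36.6
tcp_pos: [0.4707, -0.2415, 0.0866]
eef_rot: [-2.296, -2.138, -0.005]
contact_force: [0.9, -0.2, 0.8]
gripper_width: 0.354
grasp_force: 0.0
t: 37.4
tcp_pos: [0.4372, -0.2387, 0.0875]
eef_rot: [-2.296, -2.141, -0.005]
contact_force: [-0.3, 0.7, 1.1]
gripper_width: 0.348
grasp_force: 0.0
```

```bash
python3 -m inch '[[0,-0.3,0,0,0,0,0.65],[0,0,0,0,0,0,0.65],[0,0.9,0,0,0,0,0.65],[0,0,-2,0,0,0,0.65],[0,0,-4,0,0,0,0.65],[0,0,-4,0,0,0,0.65],[0,0,-4,0,0,0,0.65],[0,0,-2,0,0,0,0.65]]'; python3 - <<'E'
from h import *
s=grab('wrist');w=LAST['wrist']
print(px('wrist',(.445,-.234,.107),s))
g=grab('scene');a=cv2.resize(w[150:320,180:400,::-1],(600,464));b=cv2.resize(LAST['scene'][140:310,80:350,::-1],None,fx=2.2,fy=2.2)
o=np.zeros((600,800,3),np.uint8);o[:300,:388]=cv2.resize(a,(388,300));o[:300,390:800]=cv2.resize(b,(410,300))
t=grab('top');o[300:,:]=cv2.resize(LAST['top'][125:245,230:430,::-1],(800,300))
cv2.imwrite('pics/f.png',o)
E
```

```text
t: 38.2
tcp_pos: [0.4446, -0.2407, 0.2517]
eef_rot: [2.295, 2.141, 0.005]
contact_force: [1.0, -0.8, -0.4]
gripper_width: 0.351
grasp_force: 0.0
(np.float64(282.3943085524641), np.float64(185.87680227125003))
```

View pics/f.png

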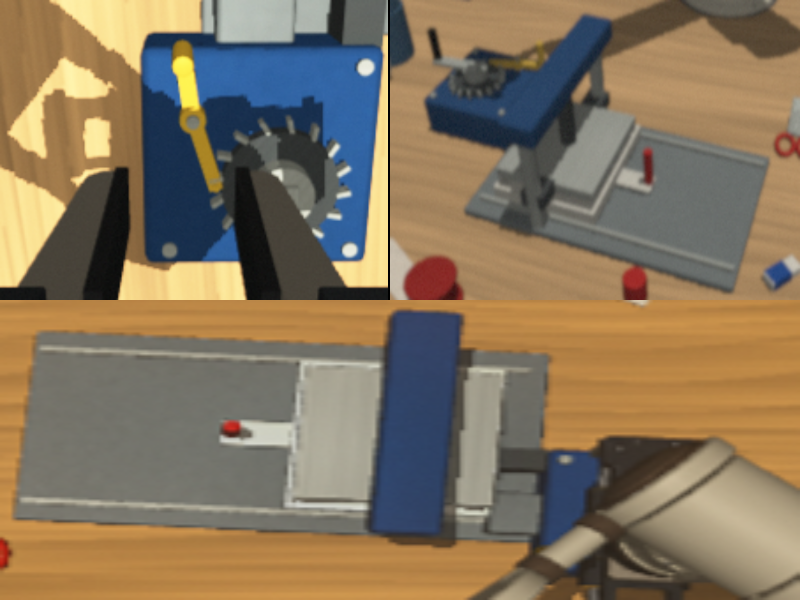

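```bash
python3 - <<'E'
from h import *
print(pt('top',230+229/4,125+128*.4,.074), pt('top',230+230/4,125+128*.4,.074))
m=LAST['scene'] if 'scene' in LAST else None
grab('top');t=LAST['top'].astype(int);r=(t[...,0]>120)&(t[...,1]<60)&(t[...,2]<60);r[:,:270]=0;r[:165]=0;r[190:]=0;r[:,310:]=0
ys,xs=np.nonzero(r);print(len(xs),xs.mean(),ys.mean(),pt('top',xs.mean(),ys.mean(),.07))
p=cv2.imread('pics/top0.png')[:,:,::-1].astype(int);r=(p[...,0]>120)&(p[...,1]<60)&(p[...,2]<60);r[:,:260]=0;r[:165]=0;r[190:]=0;r[:,310:]=0
ys,xs=np.nonzero(r);print(len(xs),xs.mean(),ys.mean(),pt('top',xs.mean(),ys.mean(),.07))
E
```

```text
[ 0.58957503 -0.00434192  0.074     ] [ 0.58957899 -0.00508148  0.074     ]
13 287.61538461538464 175.3846153846154 [ 0.59259783 -0.00550069  0.07      ]
14 270.64285714285717 174.21428571428572 [0.59583138 0.04486649 0.07      ]
```

The tray is home (knob within 1 mm of the stop, over the full 0.185 m travel), the plate is down and the pawl is on. Handing in.

```bash
python3 -c "
from workcell import ticket
print(ticket.job_done())"
```

```text
the job is handed in; nothing more can be done
None
```

I handed the job in without seeing a verdict: both pads on the table (blue and green) lie flat in the tray, the tray is home, the plate is eased down onto them, the pawl is back on the wheel, and I didn't touch the scissors, tape roll or eraser.

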